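# Tip a hive frame onto the scraping board and push it up to the stop

## Task

Push the standing hive frame near its top so that it tips over and lies flat on the scraping board, top bar towards the steel stop bar; then push it along the board until the whole length of its top bar sits snug against the stop bar. Do it all by pushing, without lifting the frame, and leave the jar, the tub and the scraper alone.

Things in the scene. Friction and masses are not known exactly. Their poses are not given: they have to be found in the camera images.
- frame: loose wooden hive frame round a 5 mm black sheet: 120 mm tall, 26 thick, 170 long (top bar 206 long, 12 tall, an 18 mm lug each end), 0.11 to 0.22 kg. Starts standing on the board, a broad face to the stop bar within 25 degrees; topples if leaned over 12 degrees. Origin: centre of its underside; x through the thickness (at the start to the stop bar), y along it, z bottom to top bar
- top_bar (a point): middle of the top face of the frame's top bar, 120 mm along frame z
- lug_left (a point): end of the frame's top bar on its +y side, on its top face, 103 mm from the middle
- lug_right (a point): end of the frame's top bar on its -y side, on its top face, 103 mm from the middle
- middle (a point): middle of the frame, 60 mm above its underside when it stands
- board: scraping board, grey plastic slab 300 mm (x) by 360 mm (y), 12 mm thick, fixed to the table. Origin: centre of its underside on the table; x points to the side with the stop bar, away from the robot within about 18 degrees
- stop_face (a point): foot of the near face of the stop bar, at mid-length, on the board's top surface (board x = +110 mm, z = 12 mm). The stop bar is steel, fixed on the board, 340 mm long along board y, 22 mm wide, and stands 20 mm above the board
- jar: honey jar, 66 mm across, 95 mm tall, standing on the table beside the board, on one side or the other. Origin: centre of its underside. Not to be disturbed
- tub: open white plastic tub, about 100 mm across the mouth, 100 mm tall, standing on the table on the other side of the board from the jar. Origin: centre of its underside. Not to be disturbed
- scraper: spatula-like hand scraper, about 200 mm long, lying flat on the table to the side of the board. Origin: underside of the tool, x along it. Not to be disturbed
Things that resemble listed ones, but are neither listed nor needed, are in the scene too. What is meant by the frame is not red, and is the larger of those in its own colour.

How it is judged:
By the outcome, as a careful person would: the job done as asked, in the order asked, and still so for the second after the job is handed in, with the robot touching nothing.
It also fails if it takes over 51 s, if anything falls off the work surface, if the arm or the gripper's body presses on something with over 40 N, if the wrist force passes 120 N, or if a joint passes its speed limit or range.

## Robot

A 6-joint arm with a two-finger parallel gripper is mounted at the origin on the work surface. World frame = base frame: x ahead of the robot, y to its left, z up, the work surface at z = 0. Lengths are in m, angles in degrees, forces in N, time in s.
With the tool pointing down it reaches from about 0.35 to 0.875 m from the base axis. Payload 4.2 kg.
Tool frame: the origin (TCP) lies at the centre of the arm's flange, where the gripper is bolted on; the fingertips stand 182 mm ahead of it and the grasp point (between the pads) lies 164 mm ahead of it (r.nose_length is the distance from the TCP to the fingertips, in m); z points along the fingers, y is the line along which they close (so a half turn about z gives the same grasp; the last joint's range is limited). The gripper opens to 87 mm and grips with 3 to 60 N. Pads are 19 mm wide; open, the fingers measure 117 mm over their backs; the gripper's body (75 mm by 190 mm) begins 51 mm behind the grasp point.
Start: joints at [85.176, 22.042, 0.453, 0, -68.411, -14.817], TCP at [0.21, 0.589, 0.405] pointing down, gripper open.
Joint ranges: [-179.83, 179.83], [-69.29, 118.12], [-61.27, 80.66], [-181.25, 117.63], [-171.15, -9.14], [-177.46, 177.46]. Speed limits (degrees/s): [159.86, 159.86, 180, 180, 180, 180].

## Interface

Orientations are given as a 3x3 rotation matrix whose columns are the frame's x, y, z axes.
In Python, from station import r, vision gives the robot as it stands. The module is installed in compiled form; this text tells all that it offers.
- The arm moves only by the shell command python3 -m creep 'ROWS'. ROWS is JSON, a list of rows, each a list of 7 numbers: the opening, from -1 (shut) to 1 (fully open), then the shift along the tool's x, y, z in mm, then the turn, a rotation vector about the tool's x, y, z in degrees. A call has 1 to 8 rows; each row is the pose to reach, as a shift and turn from the pose commanded when the call began, along the tool's axes at that moment; what a row does not reach only later rows make up. A row lasts 1/12 s, in which the tool goes at most 41.7 mm and 7.16 degrees, less where a joint would pass 70% of its speed; a pose out of reach is approached as far as the arm can. A call with a gripper value outside its range is refused whole. The fingers move at their own pace and stop on an object; the grip force is fixed at half the most. Time passes only in rows, so rows that repeat a pose let the fingers close. It gives the time, the measured TCP pose, the force, the opening and the grip force at its end, in the units of the state.
- r.sense(): the state, without advancing time (a new reading comes with each control period).
- vision.capture(name): name is "scene" or "side" or "wrist"; returns (picture, depth): 480x640x3 uint8, red, green, blue; 480x640 float32, m along the optical axis (not along the pixel's ray), 0 where there is no reading.
- vision.camera_model(name): a dict with "vertical_fov" (degrees; the focal length in pixels is half the picture's height over the tangent of half this angle, whatever the lens; pixels are square), "cx", "cy" (the principal point, pixels), "extrinsics" (4x4, takes a point from camera to world coordinates); the wrist camera has in their place "mount" (4x4, takes a point from camera to tool coordinates, whose origin is the TCP and whose axes are the flange's). Camera axes: x right, y down, z forward; pixel columns grow to the right and rows downward; lengths in m; the calibration is good to about 2 mm. A picture is of the moment at which its call begins: read the wrist's pose just before it. camera_model takes no time and is no camera call.
- r.finish_job(): hands the job in; it is judged then, once.
Trained networks look in the newest picture that a camera, given by its name, has taken for a name from the list of things; names that differ only in an ending like _2 or _b are one class to them, and where a whole thing is asked for, a point or a joint stands for the part that bears it (a point fixed in the world has none). Each returns a list of dicts, best first, with "conf" (0 to 1); they miss things now and then, are a little off and sometimes report something else, mostly with a low value. They report only what shows in the picture. A call takes as long as a camera call. They do not tell look-alikes from the thing itself.
- vision.find_in(camera, thing): "uv" ([column, row] in pixels, amid what is visible of it).
- vision.cut_out(camera, thing): "region" (480x640 bool, what is visible of it) and "uv" ([column, row] in pixels, amid what is visible of it).
The state is a dict: "time_s": time; "joints": joint angles; "joint_velocities": joint speeds; "effort": joint torques, N m; "tcp_pos": TCP position; "ee_rot": TCP orientation; "wrist_force": force on the tool from outside, world axes, zero at the start; "moment": the same for the moment, N m; "gripper_width": opening from 0.0 (shut) to 1.0 (fully open); "gripper_force": force on a finger pad.
Only numpy, scipy, OpenCV 4.12 (cv2) and the standard library are available. Lean on these libraries where they do the work, as an engineer would, in place of code of your own. Each camera call takes 0.05 s, during which the arm holds its last target. There are 200 camera calls.

## Working session

There is one attempt and no reset: what is moved stays moved. The work goes in short steps, Python scripts to look and compute and a shell command to move; the robot and the scene stay as the last step left them, time stands still between calls to the robot, and variables do not carry over. Pictures are saved under pics/ and viewed, at most 10 in all, crops included, and the job is handed in when it is done.

```bash
mkdir -p pics
cat > h.py <<'E'
import numpy as np, cv2
from station import r, vision
def cap(n):
    s=r.sense(); p,d=vision.capture(n); m=vision.camera_model(n)
    if 'extrinsics' in m: T=np.array(m['extrinsics'])
    else:
        A=np.eye(4);A[:3,:3]=s['ee_rot'];A[:3,3]=s['tcp_pos'];T=A@np.array(m['mount'])
    f=240/np.tan(np.radians(m['vertical_fov'])/2)
    v,u=np.mgrid[:480,:640]
    P=np.stack([(u-m['cx'])/f*d,(v-m['cy'])/f*d,d],-1)@T[:3,:3].T+T[:3,3]
    P[d==0]=np.nan
    return p,d,P,(T,f,m)
def save(n,p): cv2.imwrite('pics/'+n+'.png',p[...,::-1])
E
python3 - <<'E'
from h import *
ims=[]
for c in ['scene','side']:
    p,d,P,(T,f,m)=cap(c); save(c,p)
    np.savez('/tmp/'+c,p=p,P=P)
    print(c,T.round(3).tolist(),f, {k:m[k] for k in m if k not in('extrinsics',)})
    for t in ['frame','board','jar','tub','scraper']:
        for q in vision.cut_out(c,t)[:4]:
            R=q['region']; X=P[R]; print(t,round(q['conf'],2),np.round(q['uv']),R.sum(),np.nanmedian(X,0).round(3),np.nanpercentile(X,2,axis=0).round(3),np.nanpercentile(X,98,axis=0).round(3))
s=r.sense();print(s['time_s'],np.round(s['ee_rot'],3).tolist(),s['wrist_force'])
E
```

```text
scene [[-0.877, 0.373, -0.303, 0.981], [0.481, 0.659, -0.578, 0.745], [-0.016, -0.653, -0.757, 1.129], [0.0, 0.0, 0.0, 1.0]] 571.8689950414599 {'vertical_fov': 45.53329981472468, 'cx': 319.9419273509289, 'cy': 239.10533564899873}
frame 0.9 [315. 233.] 1212 [ 0.565 -0.067  0.131] [ 0.519 -0.179  0.017] [0.595 0.005 0.137]
frame 0.66 [420. 240.] 1437 [0.342 0.046 0.052] [0.276 0.027 0.003] [0.406 0.064 0.091]
frame 0.56 [380. 191.] 1129 [ 0.323 -0.15   0.045] [ 0.284 -0.203  0.001] [ 0.362 -0.1    0.083]
board 0.57 [291. 275.] 12995 [ 0.649 -0.042  0.013] [ 0.48  -0.248  0.007] [0.789 0.11  0.035]
jar 0.63 [268. 178.] 849 [ 0.563 -0.321  0.067] [ 0.528 -0.362  0.003] [ 0.589 -0.307  0.099]
tub 0.78 [330. 339.] 2190 [0.668 0.179 0.059] [0.628 0.148 0.004] [0.718 0.241 0.102]
scraper 0.93 [258. 158.] 567 [ 0.548 -0.469  0.005] [ 0.421 -0.505 -0.001] [ 0.601 -0.444  0.024]
scraper 0.54 [330. 339.] 2214 [0.668 0.179 0.059] [0.628 0.148 0.003] [0.718 0.241 0.102]
side [[0.969, -0.161, 0.185, 0.317], [-0.245, -0.654, 0.715, -0.849], [0.005, -0.739, -0.674, 0.902], [0.0, 0.0, 0.0, 1.0]] 540.7
[... 263 characters left out ...]
 -0.   ] [ 0.36  -0.059  0.082]
frame 0.64 [226. 262.] 2003 [0.337 0.041 0.051] [0.274 0.022 0.002] [0.403 0.057 0.09 ]
board 0.61 [372. 298.] 15369 [ 0.634 -0.117  0.012] [ 0.469 -0.263  0.006] [0.774 0.097 0.033]
board 0.21 [334. 280.] 1422 [ 0.536 -0.135  0.131] [ 0.511 -0.189  0.012] [ 0.589 -0.001  0.135]
jar 0.87 [373. 385.] 1756 [ 0.547 -0.361  0.074] [ 0.522 -0.376  0.008] [ 0.579 -0.321  0.098]
tub 0.87 [350. 196.] 1624 [0.668 0.171 0.068] [0.625 0.144 0.008] [0.715 0.238 0.1  ]
scraper 0.95 [390. 470.] 2318 [ 0.544 -0.472  0.004] [ 0.414 -0.503  0.001] [ 0.6   -0.446  0.021]
0.6 [[0.942, -0.336, -0.0], [-0.336, -0.942, 0.0], [-0.0, -0.0, -1.0]] [-0.18290387  0.13882436 -0.13863157]
```

Run:
```python
import numpy as np,cv2
a=np.load('/tmp/scene.npz');b=np.load('/tmp/side.npz')
A=cv2.resize(a['p'][120:400,180:500],(800,600)[:1]+(600,)) if 0 else cv2.resize(a['p'],(400,300))
B=cv2.resize(b['p'],(400,300))
C=cv2.resize(a['p'][150:375,220:520],(400,300));D=cv2.resize(b['p'][180:405,180:480],(400,300))
cv2.imwrite('pics/all.png',np.vstack([np.hstack([A,B]),np.hstack([C,D])])[...,::-1])
for n,z in(('scene',a),('side',b)):
    P=z['P'].reshape(-1,3); 
    X=P[:,0];Y=P[:,1];Z=P[:,2]
    w=(X>.45)&(X<.85)&(Y>-.3)&(Y<.14)
    t=P[w&(Z>.120)&(Z<.14)]
    t=t[(t[:,0]<.62)]
    (c,s,g)=cv2.minAreaRect(t[:,:2].astype(np.float32)*1000);print(n,'frame top',len(t),np.round(c),np.round(s),g,np.median(t[:,2]), cv2.boxPoints((c,s,g)).round().tolist())
    t=P[w&(Z>.024)&(Z<.036)&(X>.66)]
    rr=cv2.minAreaRect(t[:,:2].astype(np.float32)*1000);print('stop',len(t),rr,np.median(t[:,2]))
    t=P[w&(Z>.007)&(Z<.017)]
    rr=cv2.minAreaRect(t[:,:2].astype(np.float32)*1000);print('board',len(t),rr,np.median(t[:,2]))
```

```text
scene frame top 741 [553. -91.] [211.  27.] 70.33415222167969 0.13268272962600336 [[505.0, -186.0], [530.0, -195.0], [602.0, 4.0], [577.0, 13.0]]
stop 944 ((748.6828002929688, -96.97767639160156), (341.5713806152344, 22.432689666748047), 79.01557922363281) 0.03249524190429476
board 11151 ((647.6785888671875, -77.13685607910156), (398.7652587890625, 424.5877990722656), 1.2935168743133545) 0.012688510144550857
side frame top 953 [551. -93.] [208.  26.] 70.1566162109375 0.13210367075155882 [[504.0, -187.0], [528.0, -195.0], [599.0, 1.0], [575.0, 10.0]]
stop 1230 ((746.9910888671875, -97.62887573242188), (345.40020751953125, 23.68978500366211), 78.97346496582031) 0.03187384960292239
board 13584 ((628.795166015625, -74.46163940429688), (365.9338073730469, 300.7275085449219), 79.09368133544922) 0.012129394419575112
```

View pics/all.png

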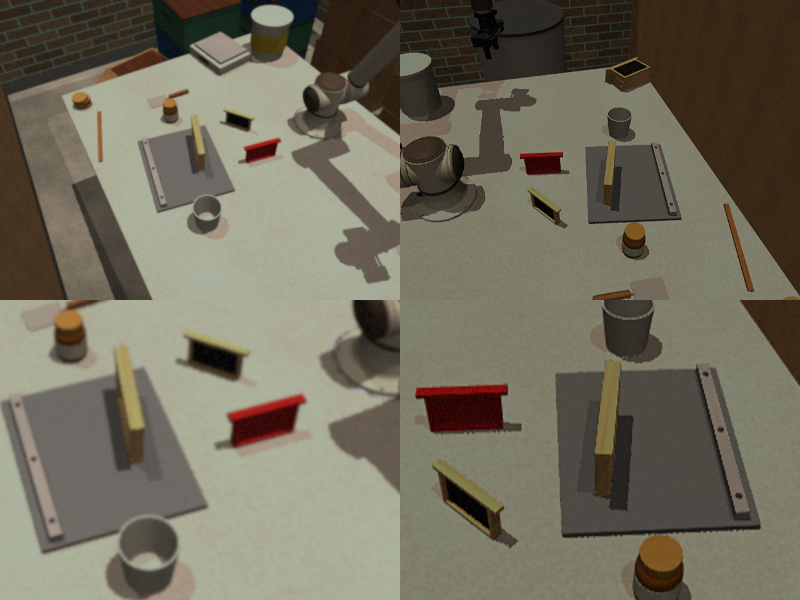

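The two tiled views show three frame-like things, in scene pixels:
- (315,233): wood-coloured, standing on the board, top bar measured at 206 mm.
- (380,191): wood-coloured but small, on the table.
- (420,240): red.

I choose (315,233). The lower tiles are its close crops and confirm it is the larger wooden one. The stop bar lies on the far side at about (243,270). The tool yaw already matches the frame's.

```bash
python3 -m creep '[[-1,15,15,0,0,0,0],[-1,40,42,0,0,0,0],[-1,66,69,0,0,0,0],[-1,92,96,0,0,0,0],[-1,118,123,0,0,0,0],[-1,144,150,0,0,0,0],[-1,170,178,0,0,0,0],[-1,196,205,0,0,0,0]]'
python3 -m creep '[[-1,26,27,0,0,0,0],[-1,52,54,0,0,0,0],[-1,78,81,0,0,0,0],[-1,104,108,0,0,0,0],[-1,130,136,0,0,0,0],[-1,156,163,0,0,0,0],[-1,182,190,0,0,0,0],[-1,208,217,0,0,0,0]]'
```

```text
time_s: 1.27
tcp_pos: [0.326, 0.3278, 0.405]
ee_rot: [[0.942, -0.336, 0.0], [-0.336, -0.942, 0.001], [0.0, -0.001, -1.0]]
wrist_force: [0.5, -0.3, -0.3]
gripper_width: 0.478
gripper_force: 0.0
time_s: 1.93
tcp_pos: [0.4489, 0.0535, 0.4053]
ee_rot: [[0.942, -0.336, 0.001], [-0.336, -0.942, 0.001], [0.001, -0.001, -1.0]]
wrist_force: [0.1, 0.3, 0.1]
gripper_width: 0.008
gripper_force: 0.0
```

```bash
python3 -m creep '[[-1,24,26,0,0,0,0],[-1,48,52,0,0,0,0],[-1,72,78,0,0,0,0],[-1,90,96,0,0,0,0],[-1,99,105,0,0,0,0],[-1,99,105,30,0,0,0],[-1,99,105,60,0,0,0],[-1,99,105,80,0,0,0]]'
python3 -m creep '[[-1,0,0,15,0,0,0],[-1,0,0,25,0,0,0],[-1,0,0,25,0,0,0],[-1,0,0,25,0,0,0]]'
python3 - <<'E'
from h import *
p,d,P,_=cap('side'); save('pre',cv2.resize(p[180:405,180:480],(600,450)))
E
```

```text
time_s: 2.6
tcp_pos: [0.5059, -0.0774, 0.3226]
ee_rot: [[0.941, -0.338, -0.002], [-0.338, -0.941, 0.0], [-0.002, 0.0, -1.0]]
wrist_force: [-1.2, 0.7, -0.2]
gripper_width: 0.009
gripper_force: 0.0
time_s: 2.93
tcp_pos: [0.507, -0.0767, 0.3]
ee_rot: [[0.942, -0.336, 0.0], [-0.336, -0.942, -0.0], [0.0, 0.0, -1.0]]
wrist_force: [-0.4, -0.1, 1.2]
gripper_width: 0.009
gripper_force: 0.0
```

View pics/pre.png

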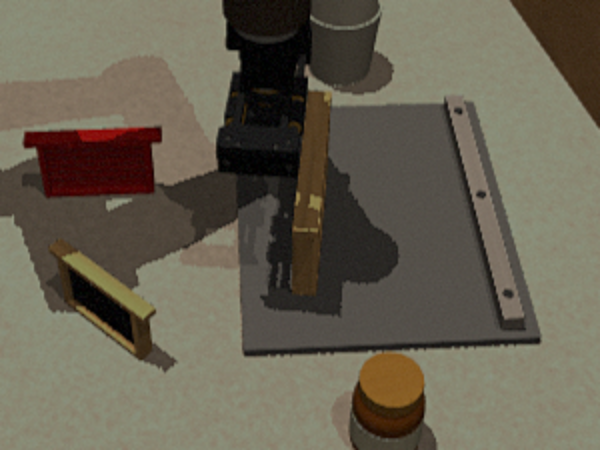

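The fingers stand behind the frame's near face at about (300,150), and nothing has been disturbed. I'm pushing now.

```bash
python3 -m creep '[[-1,10,0,0,0,0,0],[-1,18,0,0,0,0,0],[-1,23,0,0,0,0,0],[-1,27,0,0,0,0,0],[-1,31,0,0,0,0,0],[-1,35,0,0,0,0,0],[-1,39,0,0,0,0,0],[-1,43,0,0,0,0,0]]'
python3 -m creep '[[-1,4,0,0,0,0,0],[-1,8,0,0,0,0,0],[-1,12,0,0,0,0,0],[-1,16,0,0,0,0,0],[-1,20,0,0,0,0,0],[-1,20,0,0,0,0,0],[-1,20,0,0,0,0,0],[-1,20,0,0,0,0,0]]'
cat > m.py <<'E'
from h import *
import sys
n=sys.argv[1]; ims=[]
# board frame
c,s=np.cos(np.radians(79)),np.sin(np.radians(79))
by=np.array([c,s]);bx=np.array([s,-c]);o=np.array([.7369,-.0950])
for k in ['scene','side']:
    p,d,P,_=cap(k); ims.append(cv2.resize(p[150:390,200:520],(400,300)))
    rs=vision.cut_out(k,'frame')
    for q in rs[:3]:
        X=P[q['region']];X=X[~np.isnan(X[:,0])]
        if np.median(X[:,0])<.45 or len(X)<50: continue
        X=X[(X[:,2]>.026)&(X[:,2]<.06)]
        B=np.c_[(X[:,:2]-o)@bx,(X[:,:2]-o)@by]*1000
        if len(B)<20: continue
        rr=cv2.minAreaRect(B.astype(np.float32))
        print(k,round(q['conf'],2),len(B),np.round(rr[0]),np.round(rr[1]),round(rr[2],1),'z',np.percentile(X[:,2],[5,50,95]).round(3),'x',np.percentile(B[:,0],[1,99]).round(),'y',np.percentile(B[:,1],[1,99]).round())
        # front edge line: max x per y bin
        for lo in range(-180,120,30):
            w=B[(B[:,1]>=lo)&(B[:,1]<lo+30)]
            if len(w)>8: print(lo+15,np.percentile(w[:,0],[3,97]).round(),end=' ')
        print()
save(n,np.hstack(ims)); print(r.sense()['time_s'],r.sense()['tcp_pos'])
E
python3 m.py tip
```

```text
time_s: 3.65
tcp_pos: [0.5475, -0.0914, 0.2997]
ee_rot: [[0.942, -0.336, -0.0], [-0.336, -0.942, -0.0], [-0.0, 0.0, -1.0]]
wrist_force: [0.1, -0.7, 0.2]
gripper_width: 0.007
gripper_force: 0.0
time_s: 4.32
tcp_pos: [0.5659, -0.0979, 0.2997]
ee_rot: [[0.942, -0.336, -0.0], [-0.336, -0.942, 0.0], [-0.0, 0.0, -1.0]]
wrist_force: [-0.7, -0.0, -0.7]
gripper_width: 0.006
gripper_force: 0.0
scene 0.74 2275 [-104.  -39.] [205. 119.] 81.3 z [0.027 0.03  0.041] x [-162.  -36.] y [-132.   49.]
-135 [-125.  -59.] -105 [-149.  -57.] -75 [-163.  -53.] -45 [-161.  -50.] -15 [-158.  -44.] 15 [-152.  -38.] 45 [-146.  -34.] 
side 0.87 3100 [-106.  -45.] [210. 120.] 81.2 z [0.026 0.029 0.04 ] x [-172.  -39.] y [-150.   38.]
-165 [-74. -64.] -135 [-162.  -61.] -105 [-174.  -59.] -75 [-167.  -55.] -45 [-163.  -49.] -15 [-159.  -44.] 15 [-153.  -39.] 45 [-113.  -35.] 
4.5167 [ 0.56583739 -0.09791013  0.2998202 ]
```

View pics/tip.png

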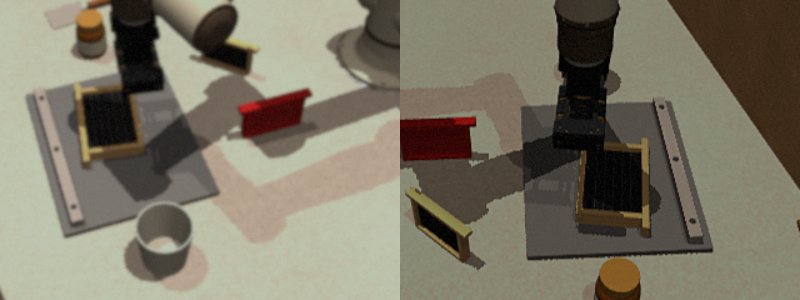

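The frame lies flat with its top bar towards the stop. The top bar's front edge is 32 to 63 mm short of the stop face, so it is skewed by 8.8°. The right lug is at y about -155, inside the bar's end at -170. Next I move behind the frame's bottom edge, with the tool square to the board and the fingers open, to push with both fingertips.

```bash
python3 -m creep '[[1,-15,5,0,0,0,-3],[1,-30,10,0,0,0,-6],[1,-39,12,0,0,0,-8.6],[1,-39,12,25,0,0,-8.6],[1,-39,12,50,0,0,-8.6],[1,-39,12,75,0,0,-8.6],[1,-39,12,85,0,0,-8.6],[1,-39,12,85,0,0,-8.6]]'
python3 -m creep '[[1,0,0,7,0,0,0],[1,0,0,13,0,0,0],[1,0,0,13,0,0,0],[1,0,0,13,0,0,0]]'
python3 m.py behind
```

```text
time_s: 5.18
tcp_pos: [0.5243, -0.0962, 0.2125]
ee_rot: [[0.981, -0.192, -0.006], [-0.192, -0.981, -0.0], [-0.005, 0.002, -1.0]]
wrist_force: [-0.2, 0.7, -0.1]
gripper_width: 0.531
gripper_force: 0.0
time_s: 5.52
tcp_pos: [0.5255, -0.0962, 0.2022]
ee_rot: [[0.982, -0.191, 0.001], [-0.191, -0.982, 0.0], [0.001, -0.0, -1.0]]
wrist_force: [0.1, 0.3, 0.5]
gripper_width: 0.831
gripper_force: 0.0
scene 0.82 2401 [-105.  -40.] [206. 120.] 81.3 z [0.027 0.031 0.041] x [-168.  -37.] y [-135.   50.]
-135 [-140.  -60.] -105 [-169.  -57.] -75 [-167.  -52.] -45 [-163.  -48.] -15 [-158.  -45.] 15 [-153.  -40.] 45 [-149.  -34.] 
side 0.8 3159 [-106.  -45.] [209. 120.] 81.2 z [0.026 0.029 0.04 ] x [-172.  -39.] y [-150.   43.]
-165 [-74. -63.] -135 [-162.  -61.] -105 [-174.  -59.] -75 [-161.  -54.] -45 [-155.  -49.] -15 [-157.  -44.] 15 [-154.  -39.] 45 [-151.  -35.] 
5.7167 [ 0.52541338 -0.09614902  0.20238476]
```

View pics/behind.png

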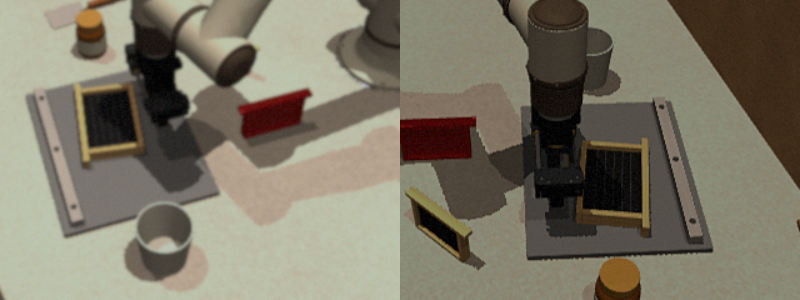

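The gripper is squarely behind the bottom bar. About 78 mm of travel should seat the frame, so I'm advancing most of it.

```bash
python3 -m creep '[[1,8,0,0,0,0,0],[1,16,0,0,0,0,0],[1,21,0,0,0,0,0],[1,25,0,0,0,0,0],[1,29,0,0,0,0,0],[1,33,0,0,0,0,0],[1,37,0,0,0,0,0],[1,41,0,0,0,0,0]]'
python3 -m creep '[[1,4,0,0,0,0,0],[1,8,0,0,0,0,0],[1,12,0,0,0,0,0],[1,16,0,0,0,0,0],[1,20,0,0,0,0,0],[1,24,0,0,0,0,0],[1,27,0,0,0,0,0],[1,28,0,0,0,0,0]]'
python3 m.py push
```

```text
time_s: 6.38
tcp_pos: [0.5658, -0.1041, 0.2016]
ee_rot: [[0.981, -0.192, 0.0], [-0.192, -0.981, 0.0], [-0.0, -0.0, -1.0]]
wrist_force: [-0.7, -0.0, -0.2]
gripper_width: 1.0
gripper_force: 0.3
time_s: 7.05
tcp_pos: [0.5934, -0.1094, 0.2017]
ee_rot: [[0.982, -0.191, 0.0], [-0.191, -0.982, -0.0], [0.0, 0.0, -1.0]]
wrist_force: [-0.9, 0.2, 0.8]
gripper_width: 0.999
gripper_force: 0.9
scene 0.61 2332 [-66. -34.] [120. 209.] 0.1 z [0.027 0.03  0.041] x [-122.   -6.] y [-121.   64.]
-135 [-105.   -6.] -105 [-113.   -8.] -75 [-112.   -7.] -45 [-108.   -7.] -15 [-108.   -7.] 15 [-122.   -8.] 45 [-122.   -8.] 75 [-17.  -6.] 
side 0.84 2538 [-68. -36.] [208. 122.] 89.9 z [0.026 0.03  0.04 ] x [-126.   -8.] y [-135.   53.]
-135 [-117.   -8.] -105 [-125.  -10.] -75 [-111.  -10.] -45 [-77. -10.] -15 [-126.  -12.] 15 [-123.  -10.] 45 [-87.  -9.] 75 [-19.  -8.] 
7.25 [ 0.59312499 -0.10934462  0.20193695]
```

The frame is square to the stop bar, with a gap of about 6–8 mm. I'll close it gently.

```bash
python3 -m creep '[[1,1.5,0,0,0,0,0],[1,3,0,0,0,0,0],[1,4,0,0,0,0,0],[1,5,0,0,0,0,0],[1,6,0,0,0,0,0],[1,6,0,0,0,0,0]]'
python3 -m creep '[[1,0.5,0,0,0,0,0],[1,1,0,0,0,0,0],[1,1.5,0,0,0,0,0],[1,1.5,0,0,0,0,0]]'
python3 m.py close
```

```text
time_s: 7.75
tcp_pos: [0.599, -0.1106, 0.2018]
ee_rot: [[0.981, -0.192, 0.0], [-0.192, -0.981, -0.0], [0.0, 0.0, -1.0]]
wrist_force: [-1.8, 0.7, 0.6]
gripper_width: 1.0
gripper_force: 0.8
time_s: 8.08
tcp_pos: [0.6001, -0.1108, 0.2017]
ee_rot: [[0.981, -0.192, -0.001], [-0.192, -0.981, 0.0], [-0.001, 0.0, -1.0]]
wrist_force: [-2.7, 1.0, 4.0]
gripper_width: 1.0
gripper_force: 1.5
scene 0.85 2304 [-58. -30.] [120. 214.] 0.2 z [0.027 0.03  0.041] x [-115.    1.] y [-119.   66.]
-135 [-75.   0.] -105 [-106.   -3.] -75 [-107.   -0.] -45 [-100.   -1.] -15 [-101.   -2.] 15 [-114.   -2.] 45 [-115.   -1.] 75 [-10.   1.] 
side 0.56 2451 [-60. -38.] [122. 206.] 0.6 z [0.026 0.03  0.04 ] x [-119.   -2.] y [-136.   52.]
-135 [-113.   -3.] -105 [-119.   -5.] -75 [-105.   -6.] -45 [-67.  -5.] -15 [-118.   -4.] 15 [-112.   -3.] 45 [-80.  -3.] 75 [-12.  -2.] 
8.2833 [ 0.60006338 -0.11080927  0.20166839]
```

```bash
python3 -m creep '[[1,0.5,0,0,0,0,0],[1,1,0,0,0,0,0],[1,1,0,0,0,0,0]]'
python3 -m creep '[[1,0.5,0,0,0,0,0],[1,1,0,0,0,0,0],[1,1,0,0,0,0,0]]'
```

```text
time_s: 8.53
tcp_pos: [0.6005, -0.1109, 0.2016]
ee_rot: [[0.982, -0.191, -0.003], [-0.191, -0.982, 0.0], [-0.003, 0.0, -1.0]]
wrist_force: [-5.3, 0.9, 4.3]
gripper_width: 1.0
gripper_force: 2.9
time_s: 8.78
tcp_pos: [0.6009, -0.111, 0.2017]
ee_rot: [[0.981, -0.191, -0.005], [-0.191, -0.982, 0.0], [-0.005, 0.001, -1.0]]
wrist_force: [-7.3, 2.9, 6.7]
gripper_width: 0.995
gripper_force: 4.0
```

```bash
python3 -m creep '[[1,0.7,0,0,0,0,0],[1,1.5,0,0,0,0,0],[1,2,0,0,0,0,0],[1,2,0,0,0,0,0],[1,2,0,0,0,0,0]]'
python3 - <<'E'
from h import *
print(r.sense()['moment'],r.sense()['wrist_force'])
E
python3 -m creep '[[1,-3,0,0,0,0,0],[1,-6,0,0,0,0,0],[1,-12,0,0,0,0,0],[1,-20,0,0,0,0,0],[1,-40,0,0,0,0,0],[1,-60,0,-20,0,0,0],[1,-80,0,-55,0,0,0],[1,-90,0,-90,0,0,0]]'
python3 -m creep '[[1,-30,0,-20,0,0,0],[1,-50,0,-40,0,0,0],[1,-60,0,-50,0,0,0],[1,-60,0,-50,0,0,0]]'
python3 m.py done
python3 - <<'E'
from h import *
p,d,P,_=cap('wrist')
a,_,_,_=cap('scene');b,_,_,_=cap('side')
save('fin',np.hstack([cv2.resize(a[200:350,215:365],(400,400),interpolation=2),cv2.resize(b[210:370,310:470],(400,400),interpolation=2)]))
E
```

```text
time_s: 9.2
tcp_pos: [0.6016, -0.1111, 0.2016]
ee_rot: [[0.981, -0.191, -0.009], [-0.191, -0.981, 0.001], [-0.009, 0.001, -1.0]]
wrist_force: [-11.6, 4.9, 9.1]
gripper_width: 1.001
gripper_force: 6.1
[1.51947353 3.20518806 0.2458752 ] [-11.57511133   4.94819409   9.10396386]
time_s: 9.87
tcp_pos: [0.5133, -0.0942, 0.2913]
ee_rot: [[0.981, -0.192, -0.005], [-0.192, -0.981, -0.0], [-0.005, 0.001, -1.0]]
wrist_force: [0.9, -0.3, -0.9]
gripper_width: 1.0
gripper_force: 0.0
time_s: 10.2
tcp_pos: [0.4554, -0.0827, 0.3446]
ee_rot: [[0.982, -0.191, 0.007], [-0.191, -0.982, 0.001], [0.006, -0.002, -1.0]]
wrist_force: [-0.4, 0.0, 0.5]
gripper_width: 0.999
gripper_force: 0.0
scene 0.86 2359 [-58. -30.] [118. 201.] 0.4 z [0.027 0.031 0.041] x [-115.   -1.] y [-117.   63.]
-135 [-10.  -2.] -105 [-110.   -6.] -75 [-113.   -3.] -45 [-114.   -3.] -15 [-113.   -2.] 15 [-113.   -2.] 45 [-115.   -3.] 75 [-11.  -0.] 
side 0.59 3205 [-59. -38.] [204. 123.] 90.0 z [0.026 0.029 0.04 ] x [-120.   -2.] y [-132.   50.]
-135 [-113.   -2.] -105 [-119.   -4.] -75 [-119.   -4.] -45 [-118.   -3.] -15 [-119.   -3.] 15 [-119.   -5.] 45 [-117.   -5.] 
10.4 [ 0.45739671 -0.08285159  0.34093704]
```

View pics/fin.png

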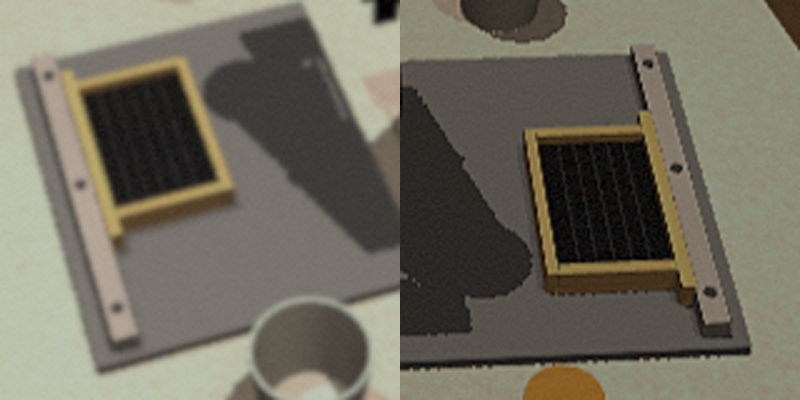

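Both crops show the frame flat. The whole top bar touches the stop bar, in the left crop from (65,75) to (120,240). The edge reads parallel to within about half a degree, and the push stalled at 12 N. The robot is clear of everything.

```bash
python3 -c "
from station import r
print(r.finish_job())"
```

```text
the job is handed in; nothing more can be done
None
```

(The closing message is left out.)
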